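# Hang the soaked model's carrier on the draining arm

### The job

The plaster model has been soaked and now has to drain: lift the steel carrier with the model in it, hang it by its eye on the upturned end of the draining stand's swing arm, and swing the arm round so that the carrier hangs at rest centred over the rubber mixing bowl. The model must stay in its tray, and the bowl and the other things on the bench must stay where they are.

Things in the scene. Friction and masses are not known exactly. Their poses are not given: they have to be found in the camera images.
- carrier: Loose model carrier: open square steel tray, 77 x 77 x 16 mm, wire bail from the middle of two opposite sides (+x and -x) up to a round flat eye. Origin at the centre of the tray's underside, z up. All its wires and the neck lie lower than 15 mm below the eye's centre. With the model it weighs about 0.3 kg. The window blind hangs behind the work, 0.69 m ahead of the robot's base axis, from 0.12 m above the bench upward.
- eye (a point): Centre of the carrier's round steel eye: outer diameter 36 mm, hole 24 mm, 8 mm thick; 125 mm above the tray's underside, over the tray's centre. x = axis of the hole (level), y = level, in the plane of the eye, z = up. It can be gripped from above across its 36 mm (along y), leaving the hole free.
- tray_centre (a point): Centre of the upper face of the carrier's tray floor, 3 mm above the tray's underside and 122 mm below the eye's centre; same axes as the eye.
- model_centre (a point): Middle of the off-white plaster model of a lower jaw, 67 x 66 x 28 mm, that lies loose in the carrier's tray with about 2 mm of play each side; the point is 14 mm above the tray floor's upper face.
- hook_seat (a point): Point on the swing arm where the eye is to hang, on the axis of the 8 mm round level bar: 130 mm out from the stand's hinge axis, 250 mm above the bench, in a 1.5 mm deep saddle 12 mm long. Axes turn with the arm: -x points outward along the bar, away from the column; z up. An eye hanging here has its centre 8 mm below this point, its hole's axis along the bar.
- hook_tip (a point): End of the arm's upturned tip, at its top outer edge: 22 mm further out than hook_seat and 13.5 mm higher. The tip retains the eye; it is 8 mm thick and passes through the 24 mm hole.
- bar_middle (a point): Point on the axis of the straight, free part of the arm's bar (8 mm diameter), 70 mm out from the hinge axis, 252 mm above the bench: a place to push it sideways. Axes as hook_seat. The arm's hub on the column has a radius of 12 mm and its top is 17 mm above this point.
- swing_arm (a joint): Angle of the swing arm about the column's upright axis, in rad, from -2.1 to 2.1; 0 = pointing out from the front of the stand, roughly towards the robot; positive turns counter-clockwise seen from above (from the robot towards the robot's right hand). Light friction (about 0.1 N m): it stays where it is left.
- bowl_centre (a point): Middle of the dark green rubber mixing bowl, 120 mm in diameter and 78 mm high, open at the top, standing loose on the stand's board at one side of the column (left or right) under the path of the arm; the point is half-way up, 39 mm above the board. The hanging carrier's underside clears its rim by about 21 mm.
- stand: Fixed draining stand: aluminium rimmed board 168 x 408 x 23 mm on rubber feet (408 mm along its y), floor 18 mm above the bench, with an upright steel column of 13 mm diameter in its middle; origin on the bench under the column's axis, which is the hinge axis of the arm. x = away from the robot, z up.
- pot: Bystander: closed white pot with a teal lid, 73 mm in diameter, 71 mm high, loose on the stand's board on the other side of the column from the bowl; origin at its underside.
- burs: Bystander: wooden bur block with burs, 45 x 90 x 52 mm, at the back to the right; origin at its underside.
- dropper: Bystander: slim white dropper bottle with a blue spout, 36 mm in diameter, 100 mm high, at the back to the right; origin at its underside.
There are look-alikes about, which are no part of the job. Leave any pink look-alike of the part that bears model_centre alone.

How it is judged:
At the end, for the whole second after the job is handed in: The carrier hangs by its eye in the seat of the swing arm (eye centre within 15 mm of the seat point), nearly level (within 0.2 rad) and at rest (under 0.03 m/s), its tray centred over the bowl within 25 mm and clear above it, with the model lying in the tray (distance between eye and hook_seat below 0.015 m and horizontal distance between tray_centre and bowl_centre below 0.025 m and height (world z) of tray_centre above 0.105 m and angle between eye's own z axis and vertical below 0.2 rad and distance between model_centre and tray_centre below 0.022 m and horizontal distance between model_centre and tray_centre below 0.015 m and linear speed of carrier below 0.03 m/s); the robot touches nothing.
It fails at once if the model comes out of its tray (distance between model_centre and tray_centre above 0.03 m).
It fails at once if the bowl is shifted by more than 20 mm (distance of bowl_centre from where it was at the start of the episode above 0.02 m).
It fails at once if a bystander is shifted by more than 20 mm (distance of any of pot, burs, dropper from where it was at the start of the episode above 0.02 m).
It also fails if it takes over 64 s, if anything falls off the work surface, if the arm or the gripper's body presses on something with over 40 N, if the wrist force passes 120 N, or if a joint passes its speed limit or range.

### The arm

A 6-joint arm with a two-finger parallel gripper is mounted at the origin on a cart in front of the work surface, level with it; the furniture and walls round the work are solid. World frame = base frame: x ahead of the robot, y to its left, z up, the work surface at z = 0. Lengths are in m, angles in rad, forces in N, time in s.
With the tool pointing down it reaches from about 0.275 to 0.825 m from the base axis. Payload 5.2 kg.
Tool frame: the origin (TCP) lies at the very end of the fingers, on their centre line; the grasp point (between the pads) lies 19 mm behind it (env.grasp_offset is the distance from the TCP to the grasp point, in m); z points along the fingers, y is the line along which they close (so a half turn about z gives the same grasp; the last joint's range is limited). The gripper opens to 93 mm and grips with 3 to 60 N. Pads are 15 mm wide; open, the fingers measure 128 mm over their backs; the gripper's body (75 mm by 188 mm) begins 65 mm behind the grasp point.
Start: joints at [1.117, 0.259, 1.535, -0, 1.348, -0.203], TCP at [0.136, 0.533, 0.219] pointing down, gripper open.
Joint ranges: [-3.14, 3.14], [-0.91, 2.08], [0.19, 2.58], [-1.22, 4.36], [0.22, 2.71], [-3.12, 3.12]. Speed limits (rad/s): [2.57, 2.57, 3.14, 3.14, 3.14, 3.14].

### API

Orientations are given as a unit quaternion [x, y, z, w].
In Python, from rig import status, grab_frame, ticket, env gives the robot as it stands. The module is installed in compiled form; this text tells all that it offers.
- The arm moves only by the tool move_arm, never from a script. Its arguments are lists of equal length, an entry for each row: "translation": the shift along the world's x, y, z in m, a list of three; "roll": the turn about the world's z in rad; "hand": the finger opening in m, from 0 to 0.093. In form: {"translation": [[dx, dy, dz], ...], "roll": [roll, ...], "hand": [hand, ...]}. A call has 1 to 5 rows; each row shifts and turns the commanded pose from where the row before left it; what a row does not reach is not made up. A row lasts 1/8 s, in which the tool goes at most 62.5 mm and 10.7 degrees, less where a joint would pass 70% of its speed; a pose out of reach is approached as far as the arm can. A call is refused whole if a number of a shift passes 0.0625 or a number of a turn 0.188, either way. A call with a gripper value outside its range is refused whole. The fingers move at their own pace and stop on an object; the grip force is fixed at half the most. Time passes only in rows, so rows that do not move let the fingers close. It gives the time, the measured TCP pose, the force, the opening and the grip force at its end, in the units of the state.
- status.read_state(): the state, without advancing time (a new reading comes with each control period).
- grab_frame(name): name is "scene" or "top" or "wrist"; returns a dict with "image" (400x640x3 uint8, red, green, blue), "depth" (400x640 float32, m along the optical axis (not along the pixel's ray), 0 where there is no reading), "intrinsics" (3x3 intrinsics, pixels), "rvec" (rotation vector, rad) and "tvec" (3), from world to camera coordinates, as OpenCV has them. Camera axes: x right, y down, z forward; pixel columns grow to the right and rows downward; lengths in m; the calibration is good to about 2 mm. The wrist camera is an equidistant fisheye: a pixel r from the principal point sees the ray r / f radians off the axis. A picture is of the moment at which its call begins.
- ticket.job_done(): hands the job in; it is judged then, once.
The state is a dict: "clock": time; "joints": joint angles; "joint_velocities": joint speeds; "joint_efforts": joint torques, N m; "tcp_pos": TCP position; "ee_rot": TCP orientation; "wrist_force": force on the tool from outside, world axes, zero at the start; "wrist_torque": the same for the moment, N m; "width": opening from 0.0 (shut) to 1.0 (fully open); "grasp_force": force on a finger pad.
Only numpy, scipy, OpenCV 4.12 (cv2) and the standard library are available. Lean on these libraries where they do the work, as an engineer would, in place of code of your own. Each camera call takes 0.05 s, during which the arm holds its last target. There are 200 camera calls.

## Working session

There is one attempt and no reset: what is moved stays moved. The work goes in short steps, Python scripts to look and compute and a tool call to move; the robot and the scene stay as the last step left them, time stands still between calls to the robot, and variables do not carry over. Pictures are saved under pics/ and viewed, at most 10 in all, crops included, and the job is handed in when it is done.

Besides the shell and the picture viewer there is one more tool, called after ">>>" as a command line: name --pt "numbers of a row" for each row, then --argument value for the rest. move_arm: Moves the arm, as the interface text tells. Its arguments: {"type":"object","properties":{"translation":{"type":"array"},"roll":{"type":"array"},"hand":{"type":"array"}},"required":["translation","roll","hand"]}

```bash
mkdir -p pics
cat > h.py <<'E'
import numpy as np, cv2
from rig import status, grab_frame, ticket, env
def shot(n,f=None):
    d=grab_frame(n)
    if f: cv2.imwrite('pics/'+f,cv2.cvtColor(d['image'],cv2.COLOR_RGB2BGR))
    return d
def cloud(d):
    K=d['intrinsics'];R=cv2.Rodrigues(np.array(d['rvec'],float))[0];t=np.array(d['tvec'],float).ravel()
    v,u=np.indices(d['depth'].shape);z=d['depth']
    c=np.stack([(u-K[0,2])/K[0,0]*z,(v-K[1,2])/K[1,1]*z,z],-1)
    P=(c-t)@R; P[z==0]=np.nan
    return P
E
python3 - <<'E'
from h import *
for n in('scene','top'):
    d=shot(n,n+'0.png'); P=cloud(d); np.savez('pics/'+n+'0.npz',P=P,**d)
    print(n,d['intrinsics'].round(1).tolist(),(-cv2.Rodrigues(np.array(d['rvec'],float))[0].T@np.array(d['tvec']).ravel()).round(3))
print(status.read_state())
E
```

```text
scene [[375.5, 0.0, 318.0], [0.0, 375.5, 198.7], [0.0, 0.0, 1.0]] [-0.117 -0.986  0.607]
top [[492.3, 0.0, 320.7], [0.0, 492.3, 209.5], [0.0, 0.0, 1.0]] [ 0.162 -0.135  1.707]
{'clock': 0.1, 'joints': array([ 1.11721009e+00,  2.59277127e-01,  1.53593687e+00, -2.39105902e-05,
        1.34798366e+00, -2.02790853e-01]), 'joint_velocities': array([-0.00116693, -0.0012363 , -0.00334317, -0.00029452,  0.00014128,
        0.00032865]), 'joint_efforts': array([ 3.27434049e-03, -4.38201177e+01, -2.84646267e+01,  7.21285120e-02,
        3.61903163e-02, -1.71612271e-05]), 'tcp_pos': array([0.13626622, 0.53236629, 0.21791182]), 'ee_rot': array([ 1.25066642e-01,  9.92148019e-01, -7.63429018e-04, -2.47634306e-04]), 'wrist_force': array([-0.39769377,  0.17224001,  0.6747452 ]), 'wrist_torque': array([-0.05647269, -0.00603153, -0.00750391]), 'grasp_force': 0.0, 'width': 0.9998945454004601}
```

View pics/scene0.png

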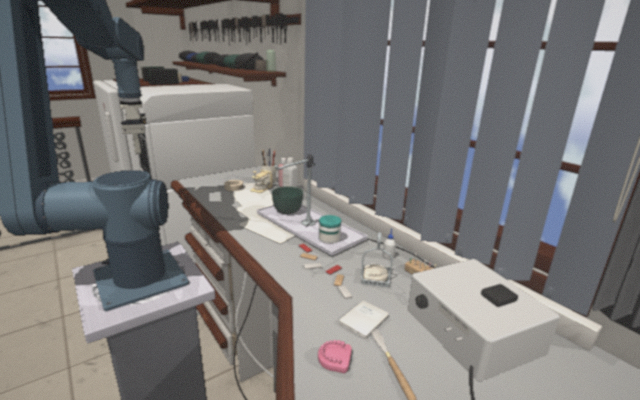

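View pics/top0.png

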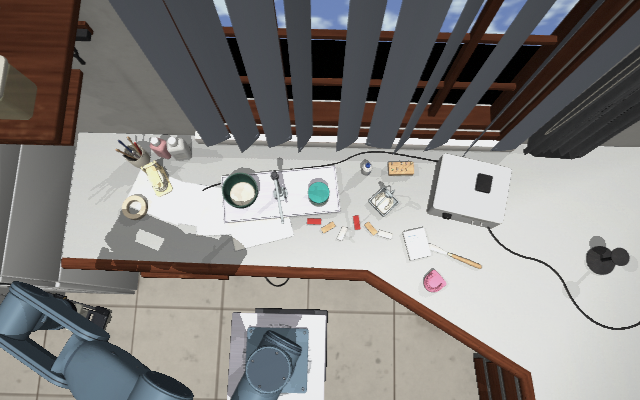

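The scene view shows the carrier with the jaw at (376,272), the bowl at (288,202), the pot at (330,230) and the stand column at (309,190). In the top view the carrier is at (383,203), the bowl at (240,190), the pot at (318,190), the column near (276,177) and the arm running to (282,222). I'll enlarge both and measure.

Run:
```python
from h import *
T=np.load('pics/top0.npz');S=np.load('pics/scene0.npz')
a=T['image'][140:240,205:425];b=S['image'][140:300,230:430]
a=cv2.resize(a,(792,360),interpolation=2);b=cv2.resize(b,(750,600),interpolation=2)
cv2.imwrite('pics/a.png',a[...,::-1]);cv2.imwrite('pics/b.png',b[...,::-1])
for n,D in(('top',T),('scene',S)):
    P=D['P'];hsv=cv2.cvtColor(D['image'],cv2.COLOR_RGB2HSV);H,s,v=[hsv[...,i].astype(int) for i in range(3)]
    m=(s>90)&(H>75)&(H<100)&(P[...,2]>.05)&(P[...,0]>.3)
    k,l,st,c=cv2.connectedComponentsWithStats(m.astype('uint8'))
    for i in range(1,k):
        if st[i,4]>30:
            q=P[l==i];print(n,st[i].tolist(),c[i].round(),np.nanmin(q,0).round(3),np.nanmax(q,0).round(3),np.nanmedian(q,0).round(3))
    # tall stuff near
    for lo,hi in((.2,.3),(.1,.14)):
        m=(P[...,2]>lo)&(P[...,2]<hi)&(P[...,0]>.2)&(P[...,0]<.67)&(P[...,1]<.4)&(P[...,1]>-.5)
        k,l,st,c=cv2.connectedComponentsWithStats(m.astype('uint8'),connectivity=8)
        for i in range(1,k):
            if st[i,4]>3:
                q=P[l==i];print(n,lo,st[i].tolist(),np.nanmin(q,0).round(3),np.nanmax(q,0).round(3),np.nanmedian(q,0).round(3))
```

```text
top [225, 175, 28, 11, 104] [237. 179.] [0.571 0.103 0.05 ] [0.61  0.194 0.09 ] [0.601 0.163 0.063]
top [308, 182, 21, 21, 348] [318. 192.] [ 0.519 -0.159  0.071] [ 0.59  -0.09   0.096] [ 0.554 -0.125  0.088]
top 0.2 [270, 170, 14, 54, 184] [ 0.415 -0.024  0.204] [0.586 0.022 0.271] [ 0.521 -0.     0.255]
top 0.1 [278, 186, 2, 4, 6] [0.556 0.005 0.106] [0.56  0.01  0.132] [0.558 0.007 0.121]
top 0.1 [384, 190, 9, 9, 36] [ 0.532 -0.369  0.101] [ 0.558 -0.341  0.14 ] [ 0.545 -0.354  0.124]
scene [320, 216, 21, 11, 190] [330. 221.] [ 0.515 -0.16   0.079] [ 0.583 -0.098  0.092] [ 0.547 -0.135  0.089]
scene 0.2 [274, 154, 41, 22, 206] [ 0.412 -0.023  0.201] [0.585 0.017 0.27 ] [0.552 0.003 0.252]
scene 0.1 [307, 192, 3, 11, 31] [0.553 0.003 0.101] [0.562 0.014 0.138] [0.558 0.007 0.119]
scene 0.1 [377, 235, 4, 13, 38] [ 0.53  -0.369  0.102] [ 0.551 -0.342  0.14 ] [ 0.535 -0.362  0.125]
```

View pics/a.png

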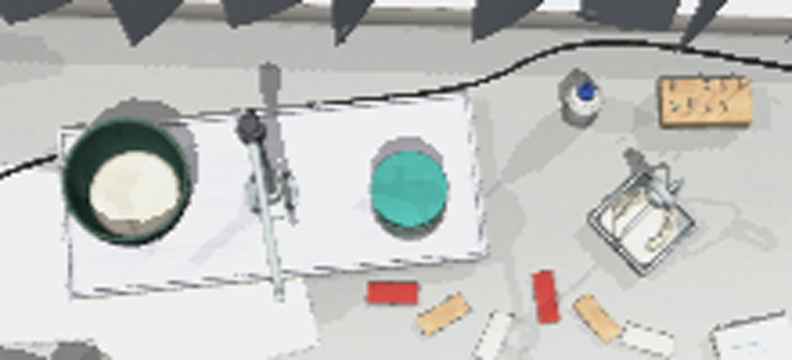

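View pics/b.png

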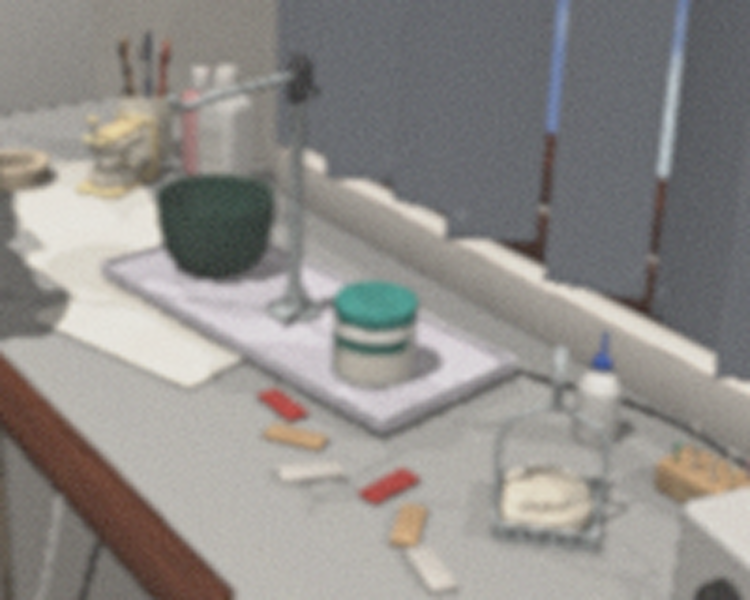

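In the enlarged top view the tray's corners sit at crop (588,216), (644,173), (695,222) and (642,273). The eye stands up at (660,185), and the arm runs from the hub (250,125) to the tip (280,295), with the bowl to the left at (127,182). Now the numbers.

Run:
```python
from h import *
for n in('top','scene'):
    D=np.load(f'pics/{n}0.npz');P=D['P']
    near=(abs(P[...,0]-.535)<.08)&(abs(P[...,1]+.35)<.08)
    for lo,hi,nm in((.006,.022,'tray'),(.05,.1,'bail'),(.108,.15,'eye')):
        m=near&(P[...,2]>lo)&(P[...,2]<hi);q=P[m]
        if len(q)<4: print(n,nm,len(q));continue
        xy=q[:,:2].astype('float32');c=np.cov(xy.T);w,V=np.linalg.eigh(c)
        print(n,nm,len(q),q.mean(0).round(3),'sd',np.sqrt(w).round(4),'dir',np.degrees(np.arctan2(V[1,1],V[0,1])).round(1),'rect',cv2.minAreaRect(xy))
        if nm!='tray': print((q*1000).round().astype(int)[::max(1,len(q)//25)].tolist())
    # arm
    m=(abs(P[...,1])<.06)&(P[...,0]>.38)&(P[...,0]<.6)&(P[...,2]>.235);q=P[m]
    b=q[(q[:,0]<.53)];V=np.polyfit(b[:,0],b[:,1],1);print(n,'arm fit y=',V,'at.563',np.polyval(V,.563),'xmin',b[:,0].min(),'ang',np.arctan(V[0]))
    b=b[b[:,0].argsort()];print((b*1000).round().astype(int)[:14].tolist())
    hub=q[q[:,0]>.54];print('hub',hub.min(0),hub.max(0),hub.mean(0))
    m=(abs(P[...,1]-.007)<.03)&(abs(P[...,0]-.56)<.03)&(P[...,2]>.05)&(P[...,2]<.225);print('col',len(P[m]),P[m].mean(0))
    hsv=cv2.cvtColor(D['image'],cv2.COLOR_RGB2HSV)
    m=(abs(P[...,1]-.15)<.12)&(abs(P[...,0]-.55)<.1)&(P[...,2]>.085)&(P[...,2]<.11);xy=P[m][:,:2].astype('float32')
    print('bowl rim',len(xy),P[m][:,2].mean(),cv2.minEnclosingCircle(xy),cv2.fitEllipse(xy))
    m=(abs(P[...,1])<.25)&(abs(P[...,0]-.55)<.13)&(P[...,2]>.012)&(P[...,2]<.03);print('board',cv2.minAreaRect(P[m][:,:2].astype('float32')))
```

```text
top tray 331 [ 0.536 -0.35   0.014] sd [0.0304 0.0334] dir 140.2 rect ((0.5341662168502808, -0.34956812858581543), (0.15869303047657013, 0.15710048377513885), 89.69427490234375)
top bail 24 [ 0.539 -0.348  0.083] sd [0.0016 0.0261] dir 134.4 rect ((0.54680997133255, -0.35363298654556274), (0.007141910493373871, 0.08084110915660858), 44.751094818115234)
[[571, -379, 78], [573, -384, 70], [565, -375, 88], [567, -379, 80], [562, -368, 87], [560, -370, 94], [548, -349, 100], [544, -351, 87], [543, -354, 90], [538, -346, 98], [538, -350, 95], [536, -344, 88], [537, -348, 87], [531, -340, 95], [534, -345, 83], [531, -339, 79], [526, -334, 86], [523, -331, 83], [522, -329, 74], [520, -331, 84], [519, -326, 72], [519, -329, 73], [519, -325, 55], [517, -327, 62]]
top eye 44 [ 0.545 -0.355  0.13 ] sd [0.0026 0.0096] dir 45.5 rect ((0.5455945134162903, -0.35531818866729736), (0.033731020987033844, 0.010590149089694023), 37.70249938964844)
[[556, -341, 134], [557, -345, 132], [556, -348, 137], [558, -352, 127], [555, -343, 126], [552, -344, 136], [551, -347, 143], [551, -350, 142], [553, -354, 1
[... 3533 characters left out ...]
 -21, 262], [415, -22, 265], [415, -22, 262], [415, -20, 258], [415, -20, 255], [417, -23, 258], [417, -23, 255], [419, -20, 260], [421, -23, 258], [421, -22, 254], [425, -22, 257], [425, -22, 253], [425, -15, 248], [426, -21, 250]]
hub [ 0.54146404 -0.00328884  0.23514066] [0.58496429 0.01746995 0.26975948] [0.55750473 0.00556331 0.25401552]
col 173 [0.55824926 0.00830711 0.13995416]
bowl rim 220 0.09171036253380636 ((0.551872730255127, 0.14294829964637756), 0.06369341164827347) ((0.552003800868988, 0.1419835090637207), (0.11550824344158173, 0.11624612659215927), 30.061767578125)
board ((0.5596137046813965, 0.011558175086975098), (0.1718907356262207, 0.41362494230270386), 7.260641574859619)
```

Measured:
- **Eye:** (0.544, -0.3555, 0.125), with y along 45°, checked against the bail's mid-plane.
- **Hinge axis:** about (0.561, 0.010), with the arm pointing to 192°.
- **Bowl:** (0.553, 0.1415), which is 0.132 m from the axis, as expected.

I'll go up and over to above the eye.

>>> move_arm --pt "0 0 0.04" --pt "0 0 0.04" --pt "0.02 -0.044 0.03" --pt "0.02 -0.044 0" --pt "0.02 -0.044 0" --roll '[0,0,-0.1,-0.1,-0.1]' --hand '[0.06,0.06,0.06,0.06,0.06]'

```text
clock: 0.72
tcp_pos: [0.1968, 0.3995, 0.3287]
ee_rot: [0.273, 0.962, 0.0, 0.0]
wrist_force: [1.1, 0.2, 0.4]
width: 0.65
grasp_force: 0.0
```

>>> move_arm --pt "0.02 -0.044 0" --pt "0.02 -0.044 0" --pt "0.02 -0.044 0" --pt "0.02 -0.044 0" --pt "0.02 -0.044 0" --roll '[-0.1,-0.1,-0.038,0,0]' --hand '[0.06,0.06,0.06,0.06,0.06]'

```text
clock: 1.35
tcp_pos: [0.2966, 0.1794, 0.3285]
ee_rot: [0.384, 0.923, 0.0, 0.0]
wrist_force: [0.7, -0.4, -0.1]
width: 0.647
grasp_force: 0.0
```

>>> move_arm --pt "0.02 -0.044 0" --pt "0.02 -0.044 0" --pt "0.02 -0.044 0" --pt "0.02 -0.044 0" --pt "0.02 -0.044 0" --roll '[0,0,0,0,0]' --hand '[0.06,0.06,0.06,0.06,0.06]'

```text
clock: 1.98
tcp_pos: [0.3967, -0.0407, 0.3284]
ee_rot: [0.385, 0.923, 0.0, -0.0]
wrist_force: [1.1, 0.7, 1.1]
width: 0.65
grasp_force: 0.0
```

>>> move_arm --pt "0.02 -0.044 0" --pt "0.02 -0.044 0" --pt "0.02 -0.044 0" --pt "0.02 -0.044 0" --pt "0 0 0" --roll '[0,0,0,0,0]' --hand '[0.06,0.06,0.06,0.06,0.06]'

```text
clock: 2.6
tcp_pos: [0.4769, -0.2179, 0.3269]
ee_rot: [0.386, 0.923, 0.0, -0.001]
wrist_force: [-0.7, -0.3, -0.5]
width: 0.645
grasp_force: 0.0
```

>>> move_arm --pt "0.017 -0.034 0" --pt "0.017 -0.034 -0.02" --pt "0.017 -0.035 -0.04" --pt "0.016 -0.035 -0.04" --pt "0 0 -0.03" --roll '[0,0,0,0,0]' --hand '[0.06,0.06,0.06,0.06,0.06]'

```text
clock: 3.22
tcp_pos: [0.5432, -0.3539, 0.1957]
ee_rot: [0.385, 0.923, 0.0, -0.001]
wrist_force: [0.3, 0.9, -0.9]
width: 0.646
grasp_force: 0.0
```

Run:
```python
from h import *
d=shot('wrist','w1.png');np.savez('pics/w1.npz',**d)
s=status.read_state();print(s['tcp_pos'],s['ee_rot'],d['intrinsics'].round(1).tolist(),d['rvec'],d['tvec'])
R=cv2.Rodrigues(np.array(d['rvec'],float))[0];t=np.array(d['tvec'],float).ravel()
K=d['intrinsics']
for p in([.544,-.3555,.143],[.544,-.3555,.125],[.5567,-.3428,.125],[.5313,-.3682,.125]):
    q=R@np.array(p)+t;th=np.arctan2(np.hypot(*q[:2]),q[2]);a=q[:2]/np.hypot(*q[:2])*th*K[0,0];print(p,(a+K[:2,2]).round(1))
```

```text
[ 0.541386   -0.35128432  0.19158735] [ 0.38458249  0.92307709  0.00185507 -0.0046426 ] [[309.7, 0.0, 318.3], [0.0, 309.7, 195.6], [0.0, 0.0, 1.0]] [-2.700683   -1.11059874 -0.13154894] [-0.13671425 -0.63779133  0.21826181]
[0.544, -0.3555, 0.143] [318.  213.8]
[0.544, -0.3555, 0.125] [318.  207.2]
[0.5567, -0.3428, 0.125] [340.7 207. ]
[0.5313, -0.3682, 0.125] [295.4 207.3]
```

View pics/w1.png

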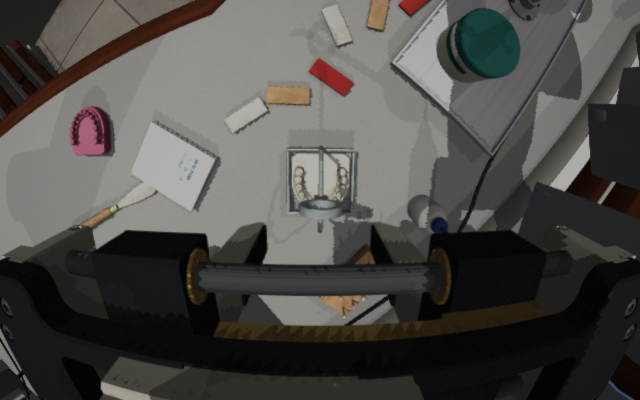

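The wrist view shows the eye at (320,207) with its plate aligned across the fingers. It was predicted at (318,207), so it agrees to about 1 mm. The dropper at (430,215) is clear, so I'll descend.

>>> move_arm --pt "0 0 -0.025" --pt "0 0 -0.025" --pt "0 0 -0.02" --pt "0 0 -0.013" --pt "0 0 0" --roll '[0,0,0,0,0]' --hand '[0.06,0.06,0.06,0.06,0.06]'

```text
clock: 3.9
tcp_pos: [0.5432, -0.3522, 0.1154]
ee_rot: [0.384, 0.923, 0.0, -0.001]
wrist_force: [0.2, -0.1, 0.2]
width: 0.65
grasp_force: 0.0
```

>>> move_arm --pt "0 0 0" --roll '[0]' --hand '[0.06]'

```text
clock: 4.03
tcp_pos: [0.544, -0.3533, 0.1169]
ee_rot: [0.384, 0.923, -0.0, 0.001]
wrist_force: [0.5, 0.8, -0.0]
width: 0.644
grasp_force: 0.0
```

>>> move_arm --pt "0 -0.002 -0.006" --pt "0 0 0" --pt "0 0 0" --pt "0 0 0" --pt "0 0 0" --roll '[0,0,0,0,0]' --hand '[0.06,0.03,0.03,0.03,0.03]'

```text
clock: 4.65
tcp_pos: [0.5437, -0.3551, 0.1098]
ee_rot: [0.384, 0.923, 0.0, 0.0]
wrist_force: [1.2, 1.5, -0.0]
width: 0.366
grasp_force: 30.0
```

>>> move_arm --pt "0 0 0" --pt "0 0 0" --pt "0 0 0" --pt "0 0 0.01" --pt "0 0 0.02" --roll '[0,0,0,0,0]' --hand '[0.03,0.03,0.03,0.03,0.03]'

```text
clock: 5.28
tcp_pos: [0.5423, -0.3546, 0.1387]
ee_rot: [0.384, 0.923, 0.0, -0.002]
wrist_force: [-0.7, 0.4, -1.9]
width: 0.367
grasp_force: 30.0
```

>>> move_arm --pt "0 0 0.03" --pt "0 0 0.035" --pt "0 0 0.035" --pt "-0.005 0.009 0.03" --pt "-0.01 0.018 0.016" --roll '[0,0,0,0.03,0.06]' --hand '[0.03,0.03,0.03,0.03,0.03]'

```text
clock: 5.9
tcp_pos: [0.5284, -0.3289, 0.2874]
ee_rot: [0.342, 0.94, -0.001, 0.001]
wrist_force: [-0.2, 0.6, -2.3]
width: 0.367
grasp_force: 30.0
```

>>> move_arm --pt "-0.014 0.027 0" --pt "-0.014 0.027 0" --pt "-0.014 0.027 0" --pt "-0.014 0.027 0" --pt "-0.014 0.027 0" --roll '[0.08,0.08,0.08,0.08,0.08]' --hand '[0.03,0.03,0.03,0.03,0.03]'

```text
clock: 6.52
tcp_pos: [0.4573, -0.1923, 0.2857]
ee_rot: [0.148, 0.989, -0.0, -0.001]
wrist_force: [0.4, 1.0, -2.7]
width: 0.368
grasp_force: 30.0
```

>>> move_arm --pt "-0.014 0.027 0" --pt "-0.014 0.027 0" --pt "-0.014 0.027 0" --pt "-0.014 0.027 0" --pt "-0.012 0.022 0" --roll '[0.08,0.08,0.08,0.08,0.08]' --hand '[0.03,0.03,0.03,0.03,0.03]'

```text
clock: 7.15
tcp_pos: [0.3893, -0.0623, 0.2858]
ee_rot: [-0.052, 0.999, -0.0, -0.0]
wrist_force: [0.8, 0.2, -2.4]
width: 0.367
grasp_force: 30.0
```

>>> move_arm --pt "-0.01 0.018 0" --pt "-0.005 0.009 0" --pt "0 0 0" --pt "0 0 0" --pt "0 0 0" --roll '[0.07,0.04,0,0,0]' --hand '[0.03,0.03,0.03,0.03,0.03]'

```text
clock: 7.78
tcp_pos: [0.3758, -0.0368, 0.2855]
ee_rot: [-0.105, 0.994, -0.0, -0.0]
wrist_force: [-0.5, -0.4, -3.6]
width: 0.369
grasp_force: 30.0
```

Run:
```python
from h import *
d=shot('scene','s2.png');np.savez('pics/s2.npz',P=cloud(d),**d)
w=shot('wrist','w2.png');np.savez('pics/w2.npz',**w)
s=status.read_state();print(s['tcp_pos'],s['ee_rot'],s['wrist_force'],s['width'])
a=cv2.resize(d['image'][120:240,220:380],(800,600),interpolation=2)[...,::-1];cv2.imwrite('pics/s2c.png',a)
```

```text
[ 0.37567563 -0.0366321   0.28551314] [-1.04964649e-01  9.94475934e-01  3.48661598e-05 -1.94126081e-04] [ 0.79127576  0.36512472 -3.34593999] 0.36722998563281384
```

View pics/s2c.png

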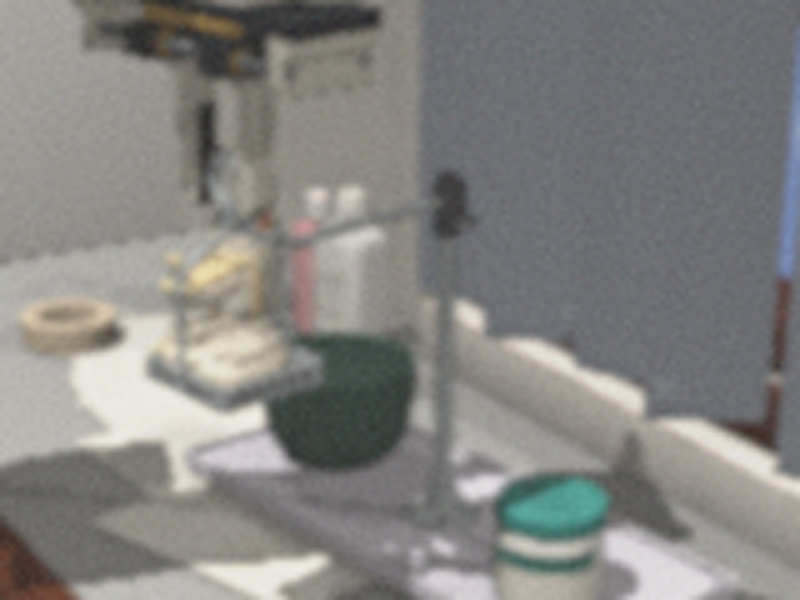

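View pics/w2.png

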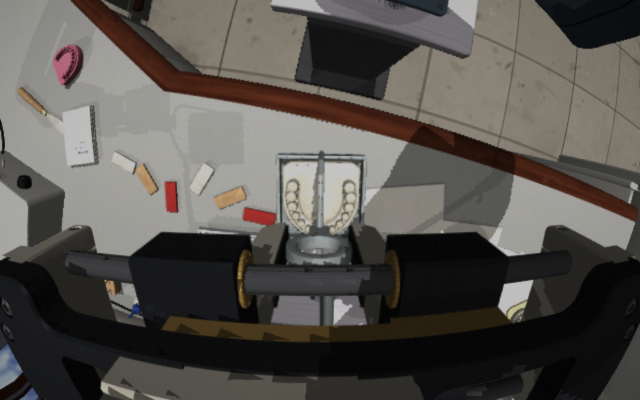

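The carrier hangs level and straight in the fingers with the model in it. The wrist view shows the bar at (327,310), just right of the hand's centre line (320), which matches the computed lateral offset of about 6 mm. I'll correct that and lower to threading height, staying outside the tip.

>>> move_arm --pt "-0.001 0.0065 -0.01" --pt "0 0 -0.02" --pt "0 0 -0.0155" --pt "0 0 0" --pt "0 0 0" --roll '[0,0,0,0,0]' --hand '[0.03,0.03,0.03,0.03,0.03]'

```text
clock: 8.5
tcp_pos: [0.3747, -0.0296, 0.2404]
ee_rot: [-0.105, 0.994, -0.0, 0.0]
wrist_force: [0.1, -0.5, -1.9]
width: 0.371
grasp_force: 30.0
```

```bash
cat >> h.py <<'E'
def wcloud(d):
    K=d['intrinsics'];R=cv2.Rodrigues(np.array(d['rvec'],float))[0];t=np.array(d['tvec'],float).ravel()
    v,u=np.indices(d['depth'].shape);z=d['depth'];a=(u-K[0,2])/K[0,0];b=(v-K[1,2])/K[1,1];th=np.hypot(a,b)+1e-9
    k=np.tan(th)/th; P=(np.stack([a*k*z,b*k*z,z],-1)-t)@R; P[z==0]=np.nan
    return P
E
python3 - <<'E'
from h import *
w=shot('wrist','w3.png');P=wcloud(w);np.savez('pics/w3.npz',P=P,**w)
s=status.read_state();tc=s['tcp_pos'];print(tc,s['ee_rot'])
d=shot('scene','s3.png');Q=cloud(d);np.savez('pics/s3.npz',P=Q,**d)
ax=np.array([.9776,.2104]);lt=np.array([-.2104,.9776])
for n,C in(('wrist',P),('scene',Q)):
    r=C[...,:2]-tc[:2];l=r@ax;s_=r@lt;z=C[...,2]
    for nm,m in(('bar',(abs(s_)<.012)&(l>.03)&(l<.13)&(z>.235)&(z<.275)),('eye',(abs(s_)<.02)&(abs(l)<.012)&(z>.236)&(z<.277)),('tray',(abs(s_)<.05)&(abs(l)<.05)&(z>.125)&(z<.155))):
        print(n,nm,m.sum())
        if m.sum(): 
            o=np.argsort(l[m]);A=(np.c_[l[m],s_[m],z[m]][o]*1000).round(1);print(' mean',A.mean(0),'min',A.min(0),'max',A.max(0))
            if nm=='bar':print(A[::max(1,len(A)//16)].tolist())
E
```

```text
[ 0.37484128 -0.02972986  0.24065584] [-1.05428023e-01  9.94426825e-01 -2.10426726e-04  4.20465210e-04]
wrist bar 148
 mean [ 42.54121622   0.31486486 260.89189189] min [ 39.7  -3.4 252.3] max [ 51.9   4.3 264.1]
[[39.7, -0.3, 259.1], [40.6, 0.3, 259.8], [40.9, 0.8, 261.4], [41.0, -0.3, 259.3], [41.4, -0.3, 260.7], [41.6, -2.0, 261.4], [41.8, 3.1, 260.2], [41.9, -2.0, 261.9], [42.3, 3.2, 257.5], [42.5, 3.7, 260.2], [42.9, -0.9, 262.6], [43.1, 4.2, 261.3], [43.4, 0.8, 262.9], [43.6, -2.0, 262.5], [44.1, 0.8, 263.9], [44.5, 3.1, 262.4], [45.6, 2.5, 261.9]]
wrist eye 2336
 mean [-2.55560788e+00 -2.09760274e-03  2.58581250e+02] min [-10.4 -20.  236.2] max [  7.6  20.  276.9]
wrist tray 5247
 mean [ -8.3242996    1.59868496 147.49119497] min [-41.  -37.3 129.9] max [ 37.9  40.7 155. ]
scene bar 60
 mean [ 80.43166667  -0.57166667 254.34      ] min [ 38.1  -5.4 248.4] max [128.7   3.6 264. ]
[[38.1, 1.1, 261.7], [42.5, 1.6, 260.6], [43.4, -1.8, 254.9], [49.9, 1.1, 249.5], [54.0, 1.1, 248.7], [56.8, -0.3, 248.4], [60.6, -5.4, 255.2], [68.1, 2.8, 254.9], [70.9, 1.4, 251.4], [76.2, -2.1, 257.6], [77.1, -1.1, 253.9], [87.0, 0.5, 251.4], [90.1, -5.3, 255.4], [94.2, -1.0, 256.8], [99.9, 0.5, 255.3], [104.6, 0.9, 257.5], [109.6, -3.0, 254.1], [116.4, -0.6, 252.1], [118.1, -3.4, 252.4], [123.6, -2.3, 254.3]]
scene eye 82
 mean [ -4.46707317   7.03414634 257.82439024] min [-11.5 -20.  237.2] max [  4.9  20.  276.8]
scene tray 354
 mean [-12.75649718 -11.81271186 145.39519774] min [-43.1 -38.3 130.8] max [ 39.8  41.6 154.9]
```

The wrist camera sees the tip end 40 mm ahead, centred laterally to 0.3 mm, with its top at 0.264, which fits the hole. I'll thread it slowly.

>>> move_arm --pt "0.009 0.002 0" --pt "0.0098 0.0021 0" --pt "0.0098 0.0021 0" --pt "0.0098 0.0021 0" --pt "0 0 0" --roll '[0,0,0,0,0]' --hand '[0.03,0.03,0.03,0.03,0.03]'

```text
clock: 9.22
tcp_pos: [0.4136, -0.0212, 0.24]
ee_rot: [-0.106, 0.994, 0.0, -0.0]
wrist_force: [-0.4, -0.5, -3.2]
width: 0.368
grasp_force: 30.0
```

>>> move_arm --pt "0.0078 0.0017 0" --pt "0.0078 0.0017 0" --pt "0.006 0.0013 0" --pt "0 0 0" --pt "0 0 0" --roll '[0,0,0,0,0]' --hand '[0.03,0.03,0.03,0.03,0.03]'

```text
clock: 9.85
tcp_pos: [0.4343, -0.0167, 0.2401]
ee_rot: [-0.105, 0.994, 0.0, -0.0]
wrist_force: [-0.1, 0.6, -2.6]
width: 0.369
grasp_force: 30.0
```

Run:
```python
from h import *
w=shot('wrist','w4.png');d=shot('scene');P=cloud(d);s=status.read_state();print(s['tcp_pos'],s['wrist_force'],s['wrist_torque'])
a=cv2.resize(w['image'][140:300,220:420],(600,480),interpolation=2);b=cv2.resize(d['image'][130:210,240:330],(540,480),interpolation=2)
cv2.imwrite('pics/c4.png',cv2.resize(np.hstack([a,b]),(798,336))[...,::-1])
m=(P[...,0]>.46)&(P[...,0]<.54)&(abs(P[...,1])<.03)&(P[...,2]>.24)&(P[...,2]<.265)
q=P[m];f=np.polyfit(q[:,0],q[:,1],1);print('arm angle',np.arctan(f[0]),len(q),'at .561',np.polyval(f,.561))
```

```text
[ 0.43426662 -0.01670978  0.24014915] [ 0.19866679 -0.82563826 -3.18107856] [0.00497369 0.01094087 0.02271341]
arm angle 0.23127167497427267 40 at .561 0.010955117915783283
```

View pics/c4.png

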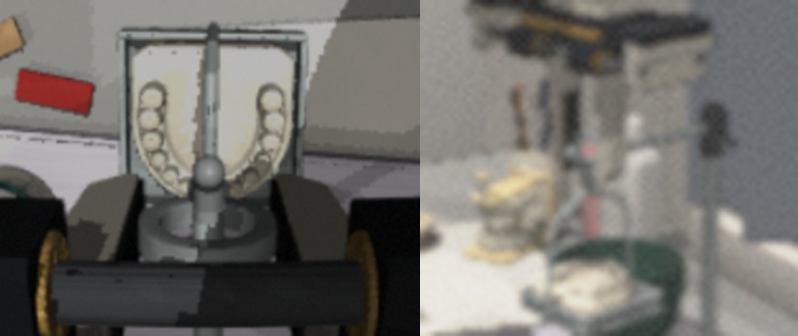

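The eye is threaded: the tip stands up through the hole at crop (208,175) and the model lies in its tray. I'll lower it into the saddle and work out the swing arc.

>>> move_arm --pt "0 0 -0.006" --pt "0 0 -0.004" --pt "0 0 -0.002" --pt "0 0 0" --pt "0 0 0" --roll '[0,0,0,0,0]' --hand '[0.03,0.03,0.03,0.03,0.03]'

```text
clock: 10.58
tcp_pos: [0.4345, -0.0167, 0.2282]
ee_rot: [-0.105, 0.994, -0.0, 0.0]
wrist_force: [-0.4, -0.5, -2.8]
width: 0.372
grasp_force: 30.0
```

Run:
```python
from h import *
s=status.read_state();p=s['tcp_pos'];print(p,s['wrist_force'])
C=np.array([.561,.0105]);B=np.array([.5527,.1415]);v=p[:2]-C;r=np.hypot(*v);a0=np.arctan2(v[1],v[0])%(2*np.pi);a1=np.arctan2(*(B-C)[::-1])
print(r,np.hypot(*(B-C)),a0,a1,a1-a0)
w=np.r_[.3,.6,.85,np.ones(19),.85,.6,.3];st=(a1-a0)*w/w.sum();a=a0+np.r_[0,np.cumsum(st)]
q=C+r*np.c_[np.cos(a),np.sin(a)];q=q.round(4)
for i,(d,t) in enumerate(zip(np.diff(q,axis=0),np.diff(a.round(3)))): print([round(d[0],4),round(d[1],4),0],round(t,3),end='\n' if i%5==4 else ' ')
```

```text
[ 0.43454712 -0.01673111  0.22823749] [-0.41363722 -0.47892361 -2.80353307]
0.12935170776095004 0.13126267557839888 3.353699377617968 1.634070527923765 -1.7196288496942032
[np.float64(-0.0005), np.float64(0.0029), 0] -0.023 [np.float64(-0.001), np.float64(0.0058), 0] -0.046 [np.float64(-0.001), np.float64(0.0084), 0] -0.065 [np.float64(-0.0004), np.float64(0.0099), 0] -0.076 [np.float64(0.0004), np.float64(0.0098), 0] -0.077
[np.float64(0.0011), np.float64(0.0098), 0] -0.076 [np.float64(0.0019), np.float64(0.0098), 0] -0.077 [np.float64(0.0026), np.float64(0.0095), 0] -0.076 [np.float64(0.0033), np.float64(0.0093), 0] -0.077 [np.float64(0.004), np.float64(0.009), 0] -0.076
[np.float64(0.0047), np.float64(0.0087), 0] -0.076 [np.float64(0.0053), np.float64(0.0083), 0] -0.077 [np.float64(0.006), np.float64(0.0079), 0] -0.076 [np.float64(0.0066), np.float64(0.0074), 0] -0.077 [np.float64(0.007), np.float64(0.0069), 0] -0.076
[np.float64(0.0076), np.float64(0.0063), 0] -0.077 [np.float64(0.0081), np.float64(0.0058), 0] -0.076 [np.float64(0.0085), np.float64(0.005), 0] -0.076 [np.float64(0.0088), np.float64(0.0045), 0] -0.077 [np.float64(0.0092), np.float64(0.0037), 0] -0.076
[np.float64(0.0094), np.float64(0.003), 0] -0.077 [np.float64(0.0096), np.float64(0.0023), 0] -0.076 [np.float64(0.0083), np.float64(0.0014), 0] -0.065 [np.float64(0.0059), np.float64(0.0007), 0] -0.046 [np.float64(0.0029), np.float64(0.0002), 0] -0.023
```

>>> move_arm --pt "-0.0005 0.0029 0" --pt "-0.001 0.0058 0" --pt "-0.001 0.0084 0" --pt "-0.0004 0.0099 0" --pt "0.0004 0.0098 0" --roll '[-0.023,-0.046,-0.065,-0.076,-0.077]' --hand '[0.03,0.03,0.03,0.03,0.03]'

```text
clock: 11.2
tcp_pos: [0.432, 0.0203, 0.2284]
ee_rot: [0.04, 0.999, -0.0, 0.0]
wrist_force: [0.9, -2.1, -3.1]
width: 0.369
grasp_force: 30.0
```

>>> move_arm --pt "0.0011 0.0098 0" --pt "0.0019 0.0098 0" --pt "0.0026 0.0095 0" --pt "0.0033 0.0093 0" --pt "0.004 0.009 0" --roll '[-0.076,-0.077,-0.076,-0.077,-0.076]' --hand '[0.03,0.03,0.03,0.03,0.03]'

```text
clock: 11.82
tcp_pos: [0.4447, 0.0679, 0.2283]
ee_rot: [0.229, 0.974, -0.0, -0.0]
wrist_force: [-1.5, -0.9, -2.5]
width: 0.367
grasp_force: 30.0
```

Run:
```python
from h import *
d=shot('scene');P=cloud(d);s=status.read_state();print(s['tcp_pos'],s['wrist_force'],s['wrist_torque'])
C=np.array([.561,.0105]);p=s['tcp_pos'][:2]-C;print('r',np.hypot(*p),'tool',np.arctan2(p[1],p[0])%6.283)
r=P[...,:2]-C;R=np.hypot(r[...,0],r[...,1]);m=(R>.03)&(R<.1)&(P[...,2]>.243)&(P[...,2]<.262);q=r[m];a=np.arctan2(q[:,1],q[:,0])%6.283
print('bar',len(q),np.median(a),np.percentile(a,[10,90]))
```

```text
[0.44525139 0.06877033 0.22836979] [ 0.10847349  0.90231217 -2.47889634] [ 0.04727094 -0.0025405  -0.01266151]
r 0.12958847307640284 tool 2.6752116448610535
bar 53 2.756633109572162 [2.7014839 2.8005666]
```

The bar follows with low forces, so I'll continue.

>>> move_arm --pt "0.0047 0.0087 0" --pt "0.0053 0.0083 0" --pt "0.006 0.0079 0" --pt "0.0066 0.0074 0" --pt "0.007 0.0069 0" --roll '[-0.076,-0.077,-0.076,-0.077,-0.076]' --hand '[0.03,0.03,0.03,0.03,0.03]'

```text
clock: 12.5
tcp_pos: [0.4743, 0.1069, 0.2282]
ee_rot: [0.408, 0.913, -0.0, -0.0]
wrist_force: [-1.0, -1.0, -2.1]
width: 0.368
grasp_force: 30.0
```

>>> move_arm --pt "0.0076 0.0063 0" --pt "0.0081 0.0058 0" --pt "0.0085 0.005 0" --pt "0.0088 0.0045 0" --pt "0.0092 0.0037 0" --roll '[-0.077,-0.076,-0.076,-0.077,-0.076]' --hand '[0.03,0.03,0.03,0.03,0.03]'

```text
clock: 13.12
tcp_pos: [0.5165, 0.1323, 0.2282]
ee_rot: [0.574, 0.819, -0.0, -0.0]
wrist_force: [-0.7, 1.4, -1.8]
width: 0.368
grasp_force: 30.0
```

>>> move_arm --pt "0.0094 0.003 0" --pt "0.0096 0.0023 0" --pt "0.0083 0.0014 0" --pt "0.0059 0.0007 0" --pt "0.0029 0.0002 0" --roll '[-0.077,-0.076,-0.065,-0.046,-0.023]' --hand '[0.03,0.03,0.03,0.03,0.03]'

```text
clock: 13.75
tcp_pos: [0.5528, 0.1398, 0.228]
ee_rot: [0.685, 0.729, -0.0, -0.0]
wrist_force: [-0.9, 1.8, -2.8]
width: 0.369
grasp_force: 30.0
```

```bash
cat > chk.py <<'E'
from h import *
C=np.array([.561,.0105]);s=status.read_state();p=s['tcp_pos'][:2]-C
print(s['clock'],s['tcp_pos'],s['wrist_force'],'r',np.hypot(*p),'tool',np.arctan2(p[1],p[0])%6.283,s['width'])
for n in('scene','top'):
    d=shot(n,n+'_chk%d.png'%(s['clock']*100));P=cloud(d)
    r=P[...,:2]-C;R=np.hypot(r[...,0],r[...,1]);m=(R>.03)&(R<.1)&(P[...,2]>.243)&(P[...,2]<.262);q=r[m]
    if len(q): a=np.arctan2(q[:,1],q[:,0])%6.283;print(n,'bar',len(q),np.median(a))
    m=(abs(P[...,0]-.553)<.08)&(abs(P[...,1]-.14)<.08)
    for nm,lo,hi in(('eye',.22,.27),('bail',.165,.215),('tray',.12,.14),('bowl',.085,.105)):
        q=P[m&(P[...,2]>lo)&(P[...,2]<hi)]
        if len(q)>4: print(n,nm,len(q),q.mean(0).round(3),q.min(0).round(3),q.max(0).round(3))
E
python3 chk.py
```

```text
13.75 [0.55277945 0.13976844 0.2280466 ] [-0.89799655  1.78210564 -2.7830764 ] r 0.12952955602445718 tool 1.6343036846267731 0.3693471360149083
scene bar 33 1.7281413595360062
scene eye 184 [0.546 0.128 0.25 ] [0.516 0.061 0.22 ] [0.584 0.15  0.27 ]
scene bail 32 [0.551 0.134 0.192] [0.546 0.097 0.166] [0.555 0.18  0.212]
scene tray 191 [0.542 0.122 0.132] [0.51  0.095 0.12 ] [0.594 0.181 0.14 ]
scene bowl 166 [0.542 0.125 0.092] [0.491 0.081 0.085] [0.615 0.206 0.098]
top bar 60 1.6798684844073022
top eye 49 [0.553 0.09  0.253] [0.52  0.062 0.246] [0.58  0.131 0.259]
top bail 14 [0.554 0.106 0.196] [0.552 0.097 0.173] [0.557 0.118 0.209]
top tray 141 [0.548 0.116 0.132] [0.515 0.096 0.12 ] [0.595 0.149 0.14 ]
top bowl 90 [0.544 0.112 0.092] [0.494 0.082 0.085] [0.613 0.16  0.104]
```

The carrier is over the bowl at (0.553, 0.140), against the bowl at (0.5525, 0.1415). I'll seat it fully, open gently and then go up.

>>> move_arm --pt "0 0 -0.0012" --pt "0 0 0" --pt "0 0 0" --pt "0 0 0" --pt "0 0 0" --roll '[0,0,0,0,0]' --hand '[0.03,0.03,0.038,0.038,0.04]'

```text
clock: 14.48
tcp_pos: [0.553, 0.1396, 0.2272]
ee_rot: [0.685, 0.729, 0.0, 0.0]
wrist_force: [-1.4, -0.2, 0.5]
width: 0.43
grasp_force: 0.0
```

>>> move_arm --pt "0 0 0" --pt "0 0 0" --pt "0 0 0" --pt "0 0 0" --pt "0 0 0" --roll '[0,0,0,0,0]' --hand '[0.044,0.05,0.06,0.07,0.07]'

```text
clock: 15.1
tcp_pos: [0.5528, 0.1396, 0.2269]
ee_rot: [0.685, 0.729, -0.0, -0.0]
wrist_force: [-0.0, -0.3, 0.1]
width: 0.744
grasp_force: 0.0
```

```bash
python3 chk.py
```

```text
15.1 [0.55275494 0.13959268 0.22693581] [-0.04620452 -0.28717785  0.06771318] r 0.1293557189285785 tool 1.6345789741558632 0.7438240190886186
scene bar 31 1.7253769194469095
scene eye 215 [0.545 0.131 0.25 ] [0.498 0.062 0.221] [0.6   0.162 0.27 ]
scene bail 37 [0.547 0.134 0.195] [0.542 0.095 0.167] [0.554 0.179 0.214]
scene tray 194 [0.534 0.12  0.131] [0.504 0.094 0.12 ] [0.588 0.177 0.14 ]
scene bowl 158 [0.54  0.12  0.092] [0.491 0.078 0.085] [0.614 0.201 0.098]
top bar 59 1.6759814067008227
top eye 55 [0.553 0.093 0.252] [0.545 0.062 0.225] [0.561 0.134 0.262]
top bail 16 [0.551 0.105 0.196] [0.548 0.095 0.17 ] [0.553 0.121 0.21 ]
top tray 152 [0.539 0.112 0.132] [0.506 0.094 0.12 ] [0.584 0.153 0.14 ]
top bowl 95 [0.546 0.111 0.092] [0.494 0.082 0.085] [0.614 0.159 0.103]
```

>>> move_arm --pt "0 0 0.02" --pt "0 0 0.03" --pt "0 0 0.04" --pt "0 0 0.04" --pt "-0.03 0.01 0.02" --roll '[0,0,0,0,0]' --hand '[0.07,0.07,0.07,0.07,0.07]'

```text
clock: 15.82
tcp_pos: [0.5241, 0.1491, 0.3786]
ee_rot: [0.685, 0.728, 0.001, 0.001]
wrist_force: [0.5, -0.3, 0.3]
width: 0.753
grasp_force: 0.0
```

>>> move_arm --pt "-0.05 0.03 0" --pt "-0.05 0.04 0" --pt "-0.05 0.04 0" --pt "-0.05 0.04 0" --pt "-0.04 0.03 0" --roll '[0,0,0,0,0]' --hand '[0.07,0.07,0.07,0.07,0.07]'

```text
clock: 16.45
tcp_pos: [0.2843, 0.3278, 0.3773]
ee_rot: [0.685, 0.729, 0.0, -0.0]
wrist_force: [-0.1, 0.2, -0.6]
width: 0.751
grasp_force: 0.0
```

>>> move_arm --pt "0 0 0" --pt "0 0 0" --pt "0 0 0" --pt "0 0 0" --pt "0 0 0" --roll '[0,0,0,0,0]' --hand '[0.07,0.07,0.07,0.07,0.07]'

```text
clock: 17.08
tcp_pos: [0.287, 0.3263, 0.3768]
ee_rot: [0.685, 0.728, -0.0, -0.0]
wrist_force: [0.5, 0.3, 0.6]
width: 0.756
grasp_force: 0.0
```

>>> move_arm --pt "0 0 0" --pt "0 0 0" --pt "0 0 0" --pt "0 0 0" --pt "0 0 0" --roll '[0,0,0,0,0]' --hand '[0.07,0.07,0.07,0.07,0.07]'

```text
clock: 17.7
tcp_pos: [0.2863, 0.3268, 0.377]
ee_rot: [0.685, 0.729, 0.0, -0.0]
wrist_force: [-0.1, -0.1, 0.2]
width: 0.754
grasp_force: 0.0
```

```bash
python3 chk.py; python3 chk.py | grep tray
python3 - <<'E'
import cv2,glob,os,numpy as np
f=sorted(glob.glob('pics/scene_chk*'),key=os.path.getmtime)[-1];g=f.replace('scene','top')
a=cv2.imread(f)[135:235,245:345];b=cv2.imread(g)[140:240,200:300]
cv2.imwrite('pics/fin.png',np.hstack([cv2.resize(x,(400,400),interpolation=2) for x in(a,b)]))
E
```

```text
17.7 [0.28629662 0.3267803  0.37699487] [-0.09544459 -0.10952201  0.17616991] r 0.4189214437235743 tool 2.28595814122463 0.7542562631432371
scene bar 32 1.7262345759371265
scene eye 93 [0.547 0.124 0.247] [0.532 0.063 0.22 ] [0.565 0.16  0.264]
scene bail 34 [0.547 0.134 0.195] [0.542 0.092 0.167] [0.552 0.182 0.214]
scene tray 203 [0.536 0.121 0.131] [0.504 0.095 0.12 ] [0.586 0.18  0.14 ]
scene bowl 156 [0.539 0.123 0.092] [0.491 0.081 0.085] [0.613 0.202 0.098]
top bar 58 1.677947756731216
top eye 120 [0.55  0.118 0.253] [0.533 0.062 0.223] [0.566 0.162 0.266]
top bail 39 [0.55  0.132 0.2  ] [0.543 0.095 0.169] [0.557 0.175 0.215]
top tray 343 [0.537 0.135 0.133] [0.507 0.094 0.12 ] [0.584 0.175 0.14 ]
top bowl 147 [0.55  0.139 0.093] [0.495 0.081 0.085] [0.613 0.2   0.101]
scene tray 201 [0.536 0.121 0.131] [0.504 0.095 0.12 ] [0.587 0.176 0.14 ]
top tray 341 [0.539 0.134 0.133] [0.507 0.094 0.12 ] [0.583 0.174 0.14 ]
```

View pics/fin.png

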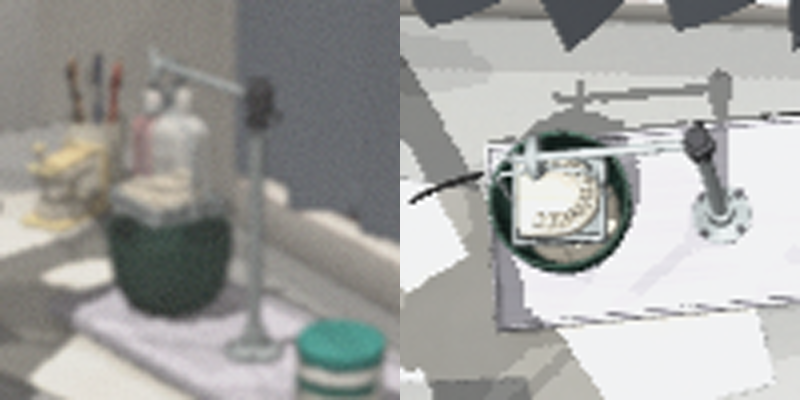

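The carrier hangs by its eye from the tip, level, with the model in the tray. In the top crop the tray at (560,200) is inside the bowl rim at (563,200), and by depth it is about 9 mm off centre. The bowl hasn't moved. I'll let it settle a little longer and then hand in.

>>> move_arm --pt "0 0 0" --pt "0 0 0" --pt "0 0 0" --pt "0 0 0" --pt "0 0 0" --roll '[0,0,0,0,0]' --hand '[0.07,0.07,0.07,0.07,0.07]'

```text
clock: 18.52
tcp_pos: [0.2864, 0.3267, 0.3769]
ee_rot: [0.685, 0.729, 0.0, 0.0]
wrist_force: [0.4, 0.1, 0.8]
width: 0.752
grasp_force: 0.0
```

>>> move_arm --pt "0 0 0" --pt "0 0 0" --pt "0 0 0" --pt "0 0 0" --pt "0 0 0" --roll '[0,0,0,0,0]' --hand '[0.07,0.07,0.07,0.07,0.07]'

```text
clock: 19.15
tcp_pos: [0.2864, 0.3267, 0.377]
ee_rot: [0.685, 0.729, 0.0, -0.0]
wrist_force: [0.4, 0.0, 0.0]
width: 0.754
grasp_force: 0.0
```

```bash
python3 -c "from rig import ticket; print(ticket.job_done())"
```

```text
the job is handed in; nothing more can be done
None
```

The job is handed in at about 19 s (no verdict was returned): the carrier hangs by its eye on the swing arm, at rest and about 9 mm off the bowl's centre, with the model in its tray, the bowl not moved and the robot clear.

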